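# Hold a glaze sample flush on the tilted comparing stand

### The job

On the glaze comparing stand, first swing the brass turnbutton fully across the rim of the wooden frame so that the reference tile is locked in. Then take the teal sample by its wooden grip and hold it flat, glazed face down, squarely within the grey sprung plate beside the reference, pressing gently so that the plate sinks about half of its 10 mm travel without bottoming. Finish while still gripping and pressing it there, and leave the other samples, jars, mug and brush where they are.

Things in the scene. Friction and masses are not known exactly. Their poses are not given: they have to be found in the camera images.
- teal_mid (a point): centre (half-way up, 27 mm above its underside) of the teal (blue-green) sample: a loose 70 x 70 x 8 mm glazed tile, glazed face down on the table, with an upright wooden grip bar on its back, 50 mm long (x) by 16 mm wide (y), standing from 8 to 54 mm above the underside. z points from the glazed underside to the grip; about 0.14 kg. It stands among a pink and a cream sample of the same shape
- teal_face (a point): centre of the underside (glazed face) of the teal sample; same axes, 27 mm below teal_mid
- plate_face (a point): centre of the upper face of the grey sprung plate, a square 96 x 96 mm on the sloping board of the stand, proud of the board by 16 mm. z is the outward normal of the slope; x runs straight up the slope, y level across it (to the left as seen by one facing up the slope). The slope differs each time, about 14 to 33 degrees from level, low edge towards the robot; its tilt is clamped and does not yield
- plate (a joint): how far the sprung plate is pushed in along its normal, m: 0 raised, 0.010 bottomed. It starts to give at about 2 N and takes about 6 N at half travel (0.8 N per mm more)
- turnbutton (a joint): angle of the brass turnbutton, rad: near 0 it lies level along the low edge of the board, clear of the frame, pointing to the -y side of the plate's axes; at 1.57 (stop) it points straight up the slope across the frame's rim, locked. Turns anticlockwise seen from above the board, with light friction (about 0.04 N m), and stays where it is left
- turn_pin (a point): middle of the upright red round pin on the turnbutton's end: 12 mm diameter, standing square to the board; this point is 19 mm below the pin's top, 43 mm above the board and 26 mm above the brass bar's (6 mm thick, 14 mm wide) top face. The bar clears the frame's rim, whose top is 34 mm below this point, by 2 mm. z runs along the pin, x from the pivot to the pin
- turn_pivot (a point): point on the turnbutton's pivot axis at the same height over the board as turn_pin, 34 mm from it; same axes directions as plate_face (z is the turning axis)
- frame (a joint): hinge of the dark wooden frame (105 x 100 mm) that holds the teal reference tile on the board's -y side: 0 shut, grows as it lifts
- teal: the teal sample; origin at teal_face
- pink: pink sample, same shape as the teal one; leave alone
- cream: cream sample, same shape; leave alone
- jar_blue: blue paint jar, 72 mm diameter, 95 mm tall, origin under its centre; leave alone
- jar_green: green paint jar, same shape; leave alone
- jar_pink: pink paint jar, same shape; leave alone
- mug: white mug, 90 mm tall, behind the stand; leave alone
- brush: paint brush, 200 mm long, lying on the table; leave alone
Mind the look-alikes: they are no part of the job. What is shaped like the teal but orange or red is not meant.

How it is judged:
By the outcome, as a careful person would: the job done as asked, in the order asked, and still so for the second after the job is handed in, while the arm keeps its last pose, push and grip.
It also fails if it takes over 58 s, if anything falls off the work surface, if the arm or the gripper's body presses on something with over 40 N, if the wrist force passes 120 N, or if a joint passes its speed limit or range.

### The arm

A 7-joint arm with a two-finger parallel gripper is mounted at the origin on the work surface. World frame = base frame: x ahead of the robot, y to its left, z up, the work surface at z = 0. Lengths are in m, angles in rad, forces in N, time in s.
With the tool pointing down it reaches from about 0.425 to 0.825 m from the base axis. Payload 3.6 kg.
Tool frame: the origin (TCP) lies on the centre line of the jaws, within the pads' length; the fingertips stand bot.tcp_to_tips ahead of it and the grasp point (between the pads) lies 11 mm behind it (bot.tcp_to_tips is the distance from the TCP to the fingertips, in m); y points along the fingers, z is the direction in which the jaws open and shut, and the axes are right-handed (so a half turn about y gives the same grasp; the last joint's range is limited). The gripper opens to 85 mm and grips with 20 to 120 N. Pads are 22 mm wide; open, the fingers measure 114 mm over their backs; the gripper's body (76 mm by 85 mm) begins 54 mm behind the grasp point. The pads swing forward as they close: fully open they stand 13 mm farther back than shut.
Start: joints at [-1.222, 0.615, -0.013, 1.423, 0.008, 1.103, -0.04], TCP at [0.239, 0.605, 0.239] pointing down, gripper open.
Joint ranges: [-3.12, 3.12], [-0.3, 2.06], [-1.34, 1.32], [0.26, 2.42], [-1.36, 4.5], [0.01, 1.98], [-2.84, 2.84]. Speed limits (rad/s): [2.79, 2.79, 3.14, 3.14, 3.14, 3.14, 3.14].

### API

Orientations are given as a unit quaternion [w, x, y, z].
In Python, from plant import bot, camera gives the robot as it stands.
- The arm moves only by the tool move_arm, never from a script. Its argument "targets" is a list of rows, each a list of 2 entries, a list of its own where there are three numbers: the shift along the world's x, y, z in cm, then the turn, a rotation vector about the world's x, y, z in rad. A call has 1 to 12 rows; each row is the pose to reach, as a shift and turn from the pose measured when the call began; what a row does not reach only later rows make up. A row lasts 1/10 s, in which the tool goes at most 50 mm and 8.59 degrees, less where a joint would pass 70% of its speed; a pose out of reach is approached as far as the arm can. A call with a gripper value outside its range is refused whole. "hand" is the opening, from -1 (shut) to 1 (fully open), so that 0 is half open, set as the call begins (left out, the last holds). The fingers move at their own pace and stop on an object; "newtons" is the grip in N (left out, the last holds). Time passes only in rows, so rows that repeat a pose let the fingers close. It gives the time, the measured TCP pose, the force and the opening at its end, in the units of the state.
- bot.get_state(): the state, without advancing time (a new reading comes with each control period).
- camera(name): name is "scene" or "top" or "wrist"; returns a dict with "img" (420x560x3 uint8, red, green, blue), "z_map" (420x560 float32, m along the optical axis (not along the pixel's ray), 0 where there is no reading), "intrinsics" (3x3 intrinsics, pixels), "dist" ([k1, k2, p1, p2, k3] as OpenCV has them; the pictures are not rectified), "world_from_camera" (4x4, takes a point from camera to world coordinates). Camera axes: x right, y down, z forward; pixel columns grow to the right and rows downward; lengths in m; the calibration is good to about 2 mm. A picture is of the moment at which its call begins.
- bot.close_job(): hands the job in, once; it reports no verdict.
The state is a dict: "t": time; "q": joint angles; "joint_velocities": joint speeds; "tau": joint torques, N m; "tcp_pos": TCP position; "tool_rot": TCP orientation; "ft_force": force on the tool from outside, world axes, zero at the start; "wrist_torque": the same for the moment, N m; "opening": opening from 0.0 (shut) to 1.0 (fully open).
Only numpy, scipy, OpenCV 4.12 (cv2) and the standard library are available. Lean on these libraries where they do the work, as an engineer would, in place of code of your own. Each camera call takes 0.05 s, during which the arm holds its last target.

## Working session

There is one attempt and no reset: what is moved stays moved. The work goes in short steps, Python scripts to look and compute and a tool call to move; the robot and the scene stay as the last step left them, time stands still between calls to the robot, and variables do not carry over. Pictures are saved under pics/ and viewed, and the job is handed in when it is done.

Besides the shell and the picture viewer there is one more tool, called after "Emit:" by a JSON object that holds its "name" and its "arguments", one argument or row to a line. move_arm: Moves the arm, as the interface text tells. Its arguments: {"type":"object","properties":{"targets":{"type":"array","items":{"type":"array"}},"hand":{"type":"number"},"newtons":{"type":"number"}},"required":["targets"]}

```bash
ls; mkdir -p pics; cat > h.py <<'E'
import numpy as np, cv2
from plant import bot, camera
def snap(n,f):
    c=camera(n); np.savez(''+f+'.npz',**{k:np.asarray(v) for k,v in c.items()})
    cv2.imwrite('pics/'+f+'.png',c['img'][:,:,::-1]); return c
def load(f): return dict(np.load(''+f+'.npz'))
def ray(c,px):
    p=cv2.undistortPoints(np.array(px,float).reshape(-1,1,2),c['intrinsics'],c['dist']).reshape(-1,2)
    T=c['world_from_camera']; d=np.c_[p,np.ones(len(p))]
    return T[:3,3],d@T[:3,:3].T
def onz(c,px,z):
    o,d=ray(c,px); return o+d*((z-o[2])/d[:,2])[:,None]
def pts(c,px):
    o,d=ray(c,px); px=np.array(px,int); return o+d*c['z_map'][px[:,1],px[:,0]][:,None]
def cloud(c):
    v,u=np.mgrid[:420,:560]; return pts(c,np.c_[u.ravel(),v.ravel()]).reshape(420,560,3)
def proj(c,P):
    T=np.linalg.inv(c['world_from_camera']); r,_=cv2.Rodrigues(T[:3,:3])
    return cv2.projectPoints(np.array(P,float).reshape(-1,1,3),r,T[:3,3],c['intrinsics'],c['dist'])[0].reshape(-1,2)
E
python3 - <<'E'
from h import *
for n in ['scene','top','wrist']: 
    c=snap(n,n+'0'); print(n,c['world_from_camera'].round(3).tolist())
s=bot.get_state(); print(s, bot.tcp_to_tips)
E
```

```text
pics
scene [[-0.496, 0.734, -0.463, 1.177], [0.868, 0.427, -0.253, 0.39], [0.012, -0.528, -0.849, 1.214], [0.0, 0.0, 0.0, 1.0]]
top [[0.012, -0.987, 0.163, 0.279], [-1.0, -0.013, -0.008, 0.052], [0.01, -0.163, -0.987, 1.754], [0.0, 0.0, 0.0, 1.0]]
wrist [[0.368, 0.881, 0.297, 0.162], [0.93, -0.348, -0.12, 0.633], [-0.003, 0.32, -0.947, 0.373], [0.0, 0.0, 0.0, 1.0]]
{'t': 0.15, 'q': array([-1.22150799,  0.61573392, -0.01260536,  1.42455554,  0.00810342,
        1.10343269, -0.04039852]), 'joint_velocities': array([ 1.35753482e-03, -8.74059207e-04,  7.42803005e-04, -5.42036182e-03,
       -7.75966716e-05, -1.49790472e-03,  2.11865358e-03]), 'tau': array([ 7.94325297e-04, -4.69660413e+01,  2.59217955e-01, -1.71249980e+01,
        9.93996888e-03,  7.07143321e-03, -2.66645991e-06]), 'tcp_pos': array([0.23833042, 0.60409588, 0.23837218]), 'tool_rot': array([-0.69394085,  0.69538914, -0.13218728,  0.13193396]), 'ft_force': array([-0.02790957, -0.00801966, -0.02193666]), 'wrist_torque': array([ 0.02731891,  0.01336108, -0.03353882]), 'opening': 1.0011630976736516} 0.008
```

View pics/scene0.png

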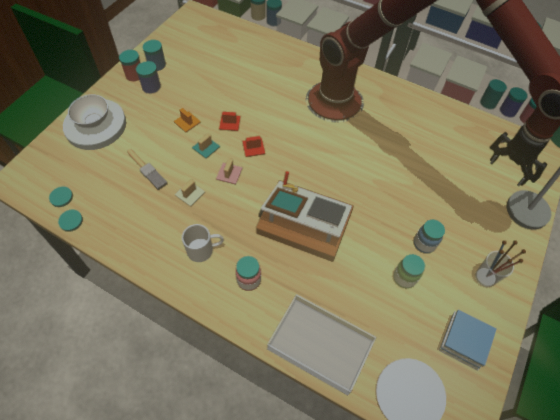

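View pics/top0.png

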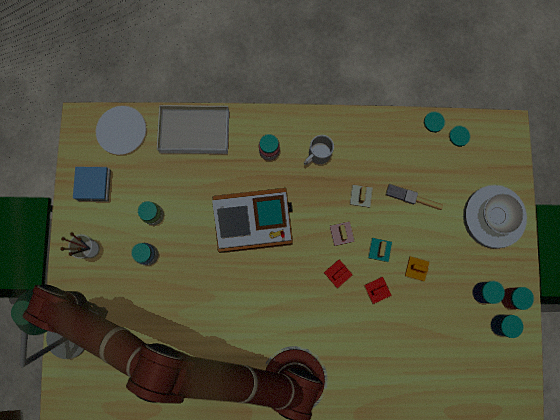

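View pics/wrist0.png

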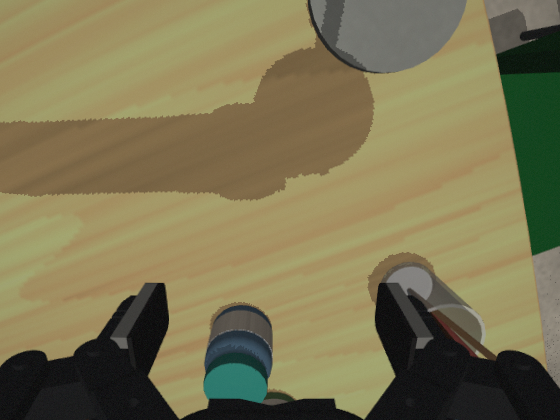

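The top view shows teal at (380,249). The look-alikes are pink (342,234), cream (361,196), orange (417,268) and two reds (338,273), (377,290). The stand is at (253,220), with the turnbutton at about (278,235).

```bash
python3 - <<'E'
from h import *
t=cv2.imread('pics/top0.png'); s=cv2.imread('pics/scene0.png')
a=cv2.resize(t[180:260,205:300],None,fx=4.2,fy=4.2,interpolation=2); b=cv2.resize(t[215:285,325:410],None,fx=4.2,fy=4.2,interpolation=2)
c=cv2.resize(s[160:260,250:365],None,fx=4,fy=4,interpolation=2)
im=np.zeros((600,800,3),np.uint8)
im[:a.shape[0],:a.shape[1]]=a; im[:b.shape[0],400:400+b.shape[1]]=b
im2=cv2.resize(s[165:260,190:365],None,fx=4.5,fy=4.5,interpolation=2)
cv2.imwrite('pics/c1.png',im[:340]); cv2.imwrite('pics/c2.png',im2)
for n in ['scene0','top0']:
    c=load(n); z=c['z_map']; print(z.min(),(z==0).mean())
c=load('top0'); C=cloud(c)
for r in range(190,256,6): print(r,[tuple((C[r,u]*1000).astype(int)) for u in range(216,296,12)])
E
```

```text
0.0 0.004005102040816327
0.0 0.004064625850340136
190 [(np.int64(629), np.int64(273), np.int64(3)), (np.int64(632), np.int64(233), np.int64(-4)), (np.int64(632), np.int64(191), np.int64(-3)), (np.int64(630), np.int64(149), np.int64(5)), (np.int64(625), np.int64(107), np.int64(36)), (np.int64(624), np.int64(66), np.int64(45)), (np.int64(633), np.int64(26), np.int64(0))]
196 [(np.int64(601), np.int64(267), np.int64(44)), (np.int64(602), np.int64(227), np.int64(41)), (np.int64(603), np.int64(187), np.int64(37)), (np.int64(590), np.int64(143), np.int64(110)), (np.int64(591), np.int64(104), np.int64(107)), (np.int64(590), np.int64(66), np.int64(116)), (np.int64(612), np.int64(25), np.int64(2))]
202 [(np.int64(568), np.int64(258), np.int64(113)), (np.int64(569), np.int64(219), np.int64(112)), (np.int64(570), np.int64(181), np.int64(110)), (np.int64(572), np.int64(143), np.int64(99)), (np.int64(571), np.int64(104), np.int64(109)), (np.int64(572), np.int64(65), np.int64(106)), (np.int64(590), np.int64(25), np.int64(9))]
208 [(np.int64(551), np.int64(259), np.int64(100)), (np.int64(547), np.i
[... 1829 characters left out ...]
.int64(58)), (np.int64(462), np.int64(25), np.int64(47))]
244 [(np.int64(443), np.int64(267), np.int64(2)), (np.int64(439), np.int64(221), np.int64(54)), (np.int64(439), np.int64(182), np.int64(57)), (np.int64(440), np.int64(143), np.int64(52)), (np.int64(442), np.int64(104), np.int64(39)), (np.int64(443), np.int64(64), np.int64(41)), (np.int64(445), np.int64(24), np.int64(25))]
250 [(np.int64(423), np.int64(267), np.int64(1)), (np.int64(421), np.int64(222), np.int64(41)), (np.int64(424), np.int64(185), np.int64(5)), (np.int64(425), np.int64(145), np.int64(2)), (np.int64(426), np.int64(104), np.int64(0)), (np.int64(426), np.int64(64), np.int64(1)), (np.int64(426), np.int64(23), np.int64(2))]
```

View pics/c1.png

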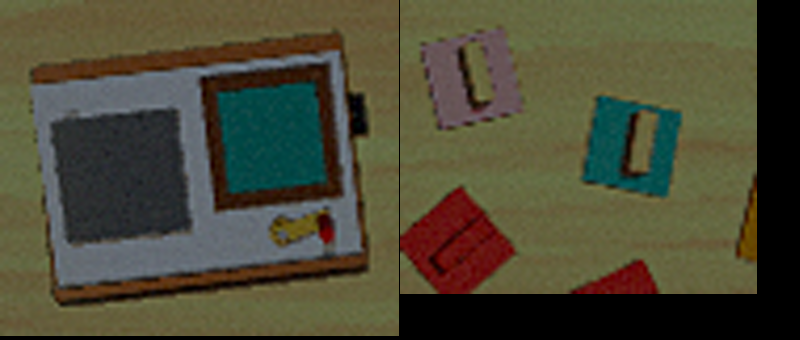

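View pics/c2.png

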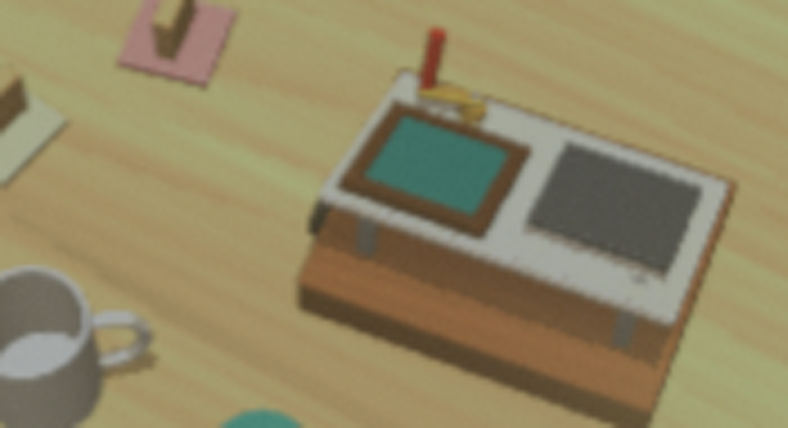

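Crop confirms the teal sample at top (380,249): a teal square with a wooden grip, separate from pink, the reds and the orange one. The pin is at the -y end of the brass bar, on the low edge. I'll measure the plate, pin and teal tile in both views.

```bash
cat > meas.py <<'E'
from h import *
def plane(P):
    for _ in range(5):
        m=np.median(P,0) if _==0 else P.mean(0); u,s,v=np.linalg.svd(P-P.mean(0)); n=v[2]*np.sign(v[2][2]); d=(P-P.mean(0))@n
        P=P[abs(d)<2*d.std()]
    return P.mean(0),n,d.std(),len(P)
def blob(mask,near):
    n,l,st,ce=cv2.connectedComponentsWithStats(mask.astype(np.uint8)); 
    ok=[i for i in range(1,n) if st[i,4]>15]
    i=min(ok,key=lambda i:np.hypot(*(ce[i]-near))); return l==i,ce[i],st[i]
E
python3 - <<'E'
from meas import *
for n,pl,tl,pin in [('top0',(234,221),(380,249),(283,237)),('scene0',(327,211),(207,147),(286,178))]:
    c=load(n); C=cloud(c); I=c['img'].astype(int); hsv=cv2.cvtColor(c['img'],cv2.COLOR_RGB2HSV)
    R,G,B=I[...,0],I[...,1],I[...,2]
    print(n,'px',I[pl[1],pl[0]],I[tl[1],tl[0]+ -6])
    v=hsv[...,2]; grey=(hsv[...,1]<70)&(v>30)&(v<v[pl[1],pl[0]]+22)
    m,ce,st=blob(cv2.erode(grey.astype(np.uint8),np.ones((1,1))),pl)
    print('plate',ce,st)
    me=cv2.erode(m.astype(np.uint8),np.ones((5,5)))>0
    p0,nn,sd,k=plane(C[me]); print('plane',p0.round(4),nn.round(3),np.degrees(np.arccos(nn[2])).round(1),sd.round(4),k)
    cnt=max(cv2.findContours(m.astype(np.uint8),0,2)[0],key=cv2.contourArea); r=cv2.minAreaRect(cnt)
    print('rect',r); 
    o,d=ray(c,cv2.boxPoints(r)); W=o+d*(((p0-o)@nn)/(d@nn))[:,None]; print((W*1000).round(0).tolist(),(W.mean(0)*1000).round(1), np.linalg.norm(np.diff(W,axis=0),axis=1).round(3))
    teal=(G>R*1.6)&(B>R*1.4)&(v>40)
    m,ce,st=blob(teal,tl); print('teal',ce,st)
    cnt=max(cv2.findContours(m.astype(np.uint8),0,2)[0],key=cv2.contourArea); r=cv2.minAreaRect(cnt); W=onz(c,cv2.boxPoints(r),0.008)
    print('tealbox',(W*1000).round(0).tolist(),(W.mean(0)*1000).round(1),np.linalg.norm(np.diff(W,axis=0),axis=1).round(3))
    red=(R>1.8*G+10)&(hsv[...,0]<6)|(R>1.8*G+10)&(hsv[...,0]>172)
    m,ce,st=blob(red,pin); print('pin',ce,st); yy,xx=np.where(m); Z=C[m]; print((np.median(Z,0)*1000).round(0))
    i=np.argmin(yy) ; print('top',xx[yy==yy.min()].mean(),yy.min(),xx[yy==yy.max()].mean(),yy.max())
E
```

```text
top0 px [38 43 48] [ 4 78 73]
plate [233.34210526 221.35125858] [217 206  34  32 874]
plane [0.5046 0.203  0.1098] [0.628 0.763 0.154] 81.2 0.0187 479
rect ((233.45733642578125, 221.38735961914062), (29.73609733581543, 30.729246139526367), 83.2901611328125)
[[296.0, 65.0, 1651.0], [478.0, 127.0, 593.0], [265.0, 45.0, 1873.0], [614.0, 417.0, -1404.0]] [413.3 163.9 678.2] [1.075 1.3   3.316]
teal [379.16776316 249.65789474] [368 238  24  24 304]
tealbox [[405.0, -245.0, 8.0], [472.0, -259.0, 8.0], [459.0, -328.0, 8.0], [392.0, -314.0, 8.0]] [ 432.1 -286.8    8. ] [0.068 0.07  0.068]
pin [282.1  234.05] [281 231   4   7  20]
[467.  45. 119.]
top 281.5 231 282.5 237
scene0 px [84 84 76] [102  84  55]
plate [326.36463224 210.88419405] [308 197  37  29 639]
plane [0.5203 0.2064 0.1144] [-0.832 -0.145  0.535] 57.6 0.0121 398
rect ((326.12445068359375, 210.65159606933594), (33.23003387451172, 19.84384536743164), 19.653823852539062)
[[945.0, 305.0, 801.0], [1859.0, 627.0, 2311.0], [2155.0, 589.0, 2760.0], [959.0, 344.0, 835.0]] [1479.5  466.2 1676.7] [1.794 0.539 2.279]
teal [206.74647887 149.32394366] [193 142  26  15 142]
tealbox [[457.0, -322.0, 8.0], [386.0, -316.0, 8.0], [410.0, -250.0, 8.0], [479.0, -257.0, 8.0]] [ 433.2 -286.3    8. ] [0.071 0.071 0.069]
pin [253.45454545 150.00757576] [244 141  20  15 132]
[ 364. -131.    8.]
top 245.0 141 246.5 155
```

```bash
cat >> meas.py <<'E'
from scipy.optimize import least_squares
def plane(P):
    P=P[(P[:,2]>0.01)&(P[:,2]<0.25)]; m=np.median(P,0); Q=P-m
    r=least_squares(lambda a:a[0]+Q[:,:2]@a[1:]-Q[:,2],[0,.3,0],loss='soft_l1',f_scale=.004)
    n=np.array([-r.x[1],-r.x[2],1]); n/=np.linalg.norm(n); res=(Q-[0,0,r.x[0]])@n
    return m+[0,0,r.x[0]],n,np.median(abs(res)),len(P)
E
python3 - <<'E'
from meas import *
for n,pl in [('top0',(234,221)),('scene0',(327,211))]:
    c=load(n); C=cloud(c); hsv=cv2.cvtColor(c['img'],cv2.COLOR_RGB2HSV)
    v=hsv[...,2]; t=v[pl[1]-4:pl[1]+5,pl[0]-4:pl[0]+5]; print(np.median(t))
    white=(hsv[...,1]<60)&(v>1.5*np.median(t)); 
    m,ce,st=blob((hsv[...,1]<90)&(v>25)&(v<np.median(t)*1.28),pl); print(ce,st)
    me=cv2.erode(m.astype(np.uint8),np.ones((3,3)))>0
    p0,nn,sd,k=plane(C[me]); print('plane',p0.round(4),nn.round(3),np.degrees(np.arccos(nn[2])).round(1),np.degrees(np.arctan2(-nn[1],-nn[0])).round(1),sd.round(4),k)
    cnt=max(cv2.findContours(m.astype(np.uint8),0,2)[0],key=cv2.contourArea)
    ap=cv2.approxPolyDP(cnt,6,True).reshape(-1,2); print(ap.tolist())
    o,d=ray(c,ap); W=o+d*(((p0-o)@nn)/(d@nn))[:,None]; print((W*1000).round(0).tolist(),(W.mean(0)*1000).round(1), np.linalg.norm(np.diff(W,axis=0),axis=1).round(3))
    mw,ce,st=blob(white,(pl[0],pl[1]+18) if n=='top0' else (300,200)); 
    p0,nn,sd,k=plane(C[mw]); print('board',st,p0.round(4),nn.round(3),np.degrees(np.arccos(nn[2])).round(1),np.degrees(np.arctan2(-nn[1],-nn[0])).round(1),sd.round(4),k)
E
```

```text
46.0
[233.38967136 221.37910798] [217 206  33  32 852]
plane [0.5089 0.2027 0.1005] [-0.376 -0.041  0.926] 22.3 6.2 0.0027 706
[[246, 206], [217, 210], [221, 237], [249, 234]]
[[556.0, 161.0, 118.0], [542.0, 254.0, 116.0], [459.0, 242.0, 82.0], [470.0, 152.0, 83.0]] [507.  202.3  99.7] [0.094 0.09  0.091]
board [ 212  192   79   56 1589] [0.4903 0.1526 0.0728] [-0.376 -0.051  0.925] 22.3 7.7 0.0028 1585
84.0
[326.41185647 210.8673947 ] [308 197  37  29 641]
plane [0.5141 0.2045 0.1034] [-0.378 -0.05   0.924] 22.4 7.5 0.001 511
[[316, 197], [308, 214], [337, 225], [344, 207]]
[[475.0, 153.0, 85.0], [559.0, 166.0, 120.0], [551.0, 254.0, 121.0], [465.0, 241.0, 85.0]] [512.5 203.4 102.7] [0.093 0.088 0.094]
board [ 261  181   91   56 1168] [0.55   0.1647 0.0983] [-0.371 -0.047  0.927] 22.0 7.2 0.0013 1165
```

```bash
cat >> meas.py <<'E'
from scipy.spatial.transform import Rotation as Ro
def R0():
    q=bot.get_state()['tool_rot']; return Ro.from_quat([q[1],q[2],q[3],q[0]])
def goal(ydir,zdir):  # tool y, z
    y=np.array(ydir,float);y/=np.linalg.norm(y); z=np.array(zdir,float); z-=y*(z@y); z/=np.linalg.norm(z)
    return Ro.from_matrix(np.c_[np.cross(y,z),y,z])
def turn(ydir,zdir):
    R=R0(); o=[]
    for s in (1,-1):
        o.append((goal(ydir,np.array(zdir,float)*s)*R.inv()).as_rotvec())
    return o
E
python3 - <<'E'
from meas import *
print(R0().as_matrix().round(3))
n=np.array([-.376,-.048,.925]); y=np.array([-np.sin(.127),np.cos(.127),0])
print([a.round(3) for a in turn(-n,y)],[a.round(3) for a in turn([0,0,-1],y)])
print([a.round(3) for a in turn(-n,[np.cos(.127),np.sin(.127),0])])
E
```

```text
[[ 0.93  -0.001  0.367]
 [-0.367 -0.002  0.93 ]
 [ 0.    -1.    -0.002]]
[array([-0.047, -0.39 ,  0.497]), array([ 0.523, -0.068, -2.596])] [array([ 0.002, -0.   ,  0.503]), array([-0.   , -0.003, -2.639])]
[array([ 0.252, -0.324, -1.054]), array([-0.367, -0.285,  2.043])]
```

Emit:
{"name": "move_arm", "arguments": {
  "targets": [
    [[1, -4, 2], [0, -0.04, 0.05]],
    [[3, -8, 4], [0, -0.1, 0.1]],
    [[5, -13, 6], [-0.02, -0.15, 0.2]],
    [[7, -18, 8], [-0.03, -0.2, 0.25]],
    [[9, -22, 8], [-0.03, -0.25, 0.3]],
    [[11, -27, 8], [-0.04, -0.3, 0.35]],
    [[13, -31, 8], [-0.04, -0.35, 0.4]],
    [[15, -36, 8], [-0.05, -0.39, 0.45]],
    [[17, -40, 8], [-0.05, -0.39, 0.5]],
    [[18, -45, 8], [-0.05, -0.39, 0.5]],
    [[19, -48, 8], [-0.05, -0.39, 0.5]],
    [[19, -48, 8], [-0.05, -0.39, 0.5]]
  ],
  "hand": 0
}}

```text
t: 1.35
tcp_pos: [0.4291, 0.1174, 0.3185]
tool_rot: [0.699, -0.686, -0.177, -0.096]
ft_force: [-0.4, 0.0, -0.4]
opening: 0.499
```

```bash
python3 - <<'E'
from meas import *
c=snap('wrist','w1'); s=bot.get_state(); print(s['tcp_pos'],s['q'].round(2),s['opening'],R0().as_matrix().round(3))
E
```

```text
[0.42862174 0.12083733 0.31844281] [-0.61  0.05  0.23  2.13  0.16  0.6   1.19] 0.49729771782969495 [[ 0.918  0.377 -0.122]
 [ 0.114  0.043  0.993]
 [ 0.379 -0.925 -0.004]]
```

View pics/w1.png

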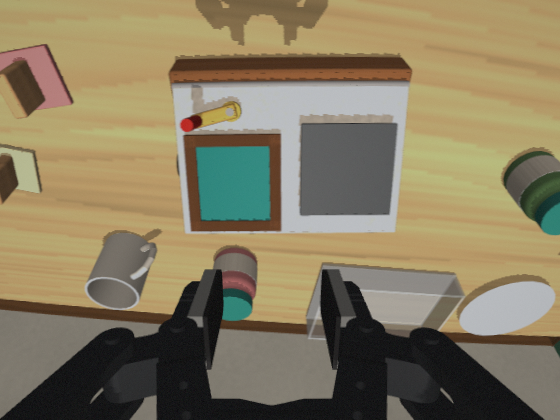

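The wrist view faces the board squarely: plate centre (348,169), pin top (188,124), pivot about (235,111), frame (234,182).

```bash
python3 - <<'E'
from meas import *
c=load('w1'); C=cloud(c); hsv=cv2.cvtColor(c['img'],cv2.COLOR_RGB2HSV); H,S,v=cv2.split(hsv); I=c['img'].astype(int)
pl=(348,169); t=np.median(v[pl[1]-9:pl[1]+10,pl[0]-9:pl[0]+10])
m,ce,st=blob((S<70)&(v>t*.7)&(v<t*1.3),pl); print(t,ce,st)
me=cv2.erode(m.astype(np.uint8),np.ones((9,9)))>0
p0,n,sd,k=plane(C[me]); print('plate',p0.round(4),n.round(4),np.degrees(np.arccos(n[2])).round(2),np.degrees(np.arctan2(-n[1],-n[0])).round(2),sd,k)
def on(px,p0): 
    o,d=ray(c,px); return o+d*(((p0-o)@n)/(d@n))[:,None]
cnt=max(cv2.findContours(m.astype(np.uint8),0,2)[0],key=cv2.contourArea); ap=cv2.approxPolyDP(cnt,10,True).reshape(-1,2); print(ap.tolist())
W=on(ap,p0); print(W.round(4).tolist(),np.linalg.norm(W-np.roll(W,1,0),axis=1).round(4))
rc=np.array(cv2.boxPoints(cv2.minAreaRect(cnt))); W=on(rc,p0); print('minrect',rc.round(1).tolist(),W.mean(0).round(4),np.linalg.norm(W-np.roll(W,1,0),axis=1).round(4)); F=W.mean(0)
mw,ce,st=blob((S<50)&(v>1.6*t),(290,100)); b0,bn,sd,k=plane(C[mw]); print('board',st,b0.round(4),bn.round(4),sd,k,'plate proud',((F-b0)@n).round(4))
B=F-.016*n
mo,ce,st=blob((I[...,0]>1.8*I[...,1]+10)&((H<8)|(H>172))&(S>150),(188,124)); print('red',ce,st)
yy,xx=np.where(mo)
red=c['img'][100:140,165:255]; cv2.imwrite('pics/c3.png',cv2.resize(red[:,:,::-1],None,fx=8,fy=8,interpolation=2))
x=np.array([np.cos(.125),np.sin(.125),0]); 
for nm,px,h in [('pin top',ce,.062),('pivot',(235,111),.02)]:
    print(nm,on([px],B+h*n))
np.savez('geo.npz',F=F,n=n)
E
```

```text
94.0 [346.44620439 168.0396574 ] [ 300  123   97   92 8523]
plate [0.5043 0.2011 0.0983] [-0.3763 -0.0488  0.9252] 22.3 7.39 0.0005147248364004325 7006
[[302, 123], [300, 213], [388, 214], [396, 124]]
[[0.4687, 0.1498, 0.0811], [0.5548, 0.1602, 0.1167], [0.5443, 0.2538, 0.1174], [0.4578, 0.2425, 0.0816]] [0.0933 0.0937 0.0942 0.0943]
minrect [[300.0, 123.0], [396.0, 123.0], [396.0, 214.0], [300.0, 214.0]] [0.5062 0.2032 0.0992] [0.0949 0.0952 0.0957 0.1028]
board [  172    83   238   151 14376] [0.471  0.1494 0.0646] [-0.3794 -0.0476  0.924 ] 0.0005427096825687166 14162 plate proud 0.0161
red [190.51555556 123.12444444] [181 116  20  16 225]
pin top [[0.45957432 0.04787285 0.12176743]]
pivot [[0.46419175 0.08342599 0.08012719]]
```

View pics/c3.png

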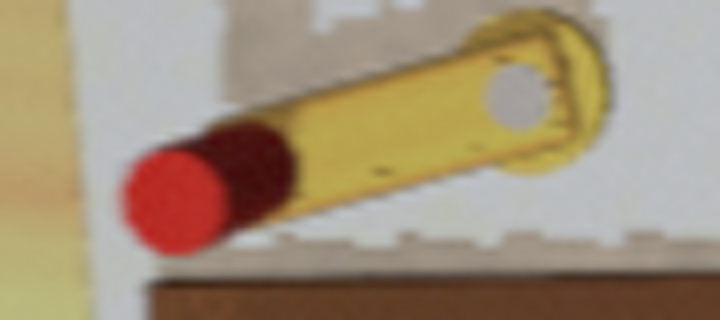

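```bash
python3 - <<'E'
from meas import *
c=load('w1'); n=np.array([-.3775,-.0485,.9246]);n/=np.linalg.norm(n); F=np.array([.507,.202,.0995]); B=F-.016*n
def on(px,h):
    o,d=ray(c,[px]); p=B+h*n; return (o+d*(((p-o)@n)/(d@n))[:,None])[0]
x=np.array([-n[0]*n[2],-n[1]*n[2],1-n[2]**2]);x/=np.linalg.norm(x); y=np.cross(n,x); print('x',x,'y',y)
top=on((187.1,125.4),.062); pin=top-.019*n; print('pin mid',pin,'base?',on((199,121),.018)+.025*n)
for h in(.017,.02): 
  pv=on((229.6,111.9),h); pv=pv+(.043-h)*n; d=pin-pv; print('pivot',pv,'r',np.linalg.norm(d),'xy',d@x,d@y)
t0=load('top0'); s0=load('scene0'); print('chk',proj(t0,[top,pin]),proj(s0,[top,pin]))
pv=on((229.6,111.9),.019)+.024*n
e=pin-pv; a=np.arctan2(e@x,e@y) ; print('ang from -y', np.pi-a)
s=bot.get_state();P=s['tcp_pos'];R=R0().as_matrix(); print('tool y',R[:,1])
# TCP = grasp + 11mm along tool y ; grasp at pin mid +3mm up
for up in (.05,.002): print('shift cm',((pin+up*n-.011*n-P)*100).round(2))
print('to pv end', ((pv+.034*x-pin)*100).round(2))
th0=np.arctan2(-(e@y),e@x) # angle from x toward -y
for th in np.linspace(th0,-0.06,9): print(((pv+.034*(np.cos(th)*x-np.sin(th)*y)-pin)*100).round(2))
E
```

```text
x [0.91717989 0.11783636 0.3806516 ] y [-0.12742943  0.99184764  0.        ]
pin mid [0.46887533 0.04591083 0.10494468] base? [0.46853597 0.04761661 0.1048956 ]
pivot [0.45710038 0.07683141 0.10175909] r 0.03323973075302203 xy 0.008368779211759476 -0.03216897939068352
pivot [0.45689964 0.07716941 0.10169486] r 0.03363149109525363 xy 0.008537506635521048 -0.032529804391335626
chk [[282.07888807 235.72698829]
 [281.78583917 234.10153043]] [[287.10116796 171.81696543]
 [286.00468587 177.01327745]]
ang from -y 0.25595081211907855
tool y [ 0.37678441  0.04291481 -0.92530634]
shift cm [  2.55  -7.68 -17.74]
shift cm [  4.37  -7.45 -22.18]
to pv end [1.93 3.52 0.97]
[ 0.02 -0.05  0.  ]
[0.5  0.21 0.21]
[0.93 0.56 0.41]
[1.29 0.98 0.58]
[1.59 1.46 0.72]
[1.8  1.99 0.84]
[1.92 2.56 0.92]
[1.96 3.14 0.96]
[1.9  3.72 0.97]
```

Emit:
{"name": "move_arm", "arguments": {
  "targets": [
    [[0.8, -2.5, -3], [0, 0, 0]],
    [[1.5, -5, -7], [0, 0, 0]],
    [[2, -7.5, -11], [0, 0, 0]],
    [[2.4, -7.5, -15], [0, 0, 0]],
    [[3, -7.5, -17.7], [0, 0, 0]],
    [[3.6, -7.5, -20], [0, 0, 0]],
    [[4.4, -7.5, -22.2], [0, 0, 0]],
    [[4.4, -7.5, -22.2], [0, 0, 0]],
    [[4.4, -7.5, -22.2], [0, 0, 0]]
  ]
}}

```text
t: 2.3
tcp_pos: [0.4792, 0.0527, 0.1218]
tool_rot: [0.702, -0.687, -0.167, -0.084]
ft_force: [0.2, -0.4, -0.0]
opening: 0.497
```

```bash
python3 - <<'E'
from meas import *
c=snap('wrist','w2'); s=bot.get_state(); print(s['tcp_pos'],s['q'].round(2),s['ft_force'],R0().as_matrix().round(3))
P=s['tcp_pos']; print('grasp-pin',P-.011*R0().as_matrix()[:,1]-[.4688,.0465,.105])
E
```

```text
[0.48014881 0.05135994 0.12154973] [-0.2   0.46  0.06  2.32 -1.11  0.01  2.65] [ 0.30224153 -1.63784194 -0.46107932] [[ 0.93   0.348 -0.119]
 [ 0.111  0.041  0.993]
 [ 0.351 -0.936 -0.001]]
grasp-pin [0.0075165  0.00441327 0.02685089]
```

View pics/w2.png

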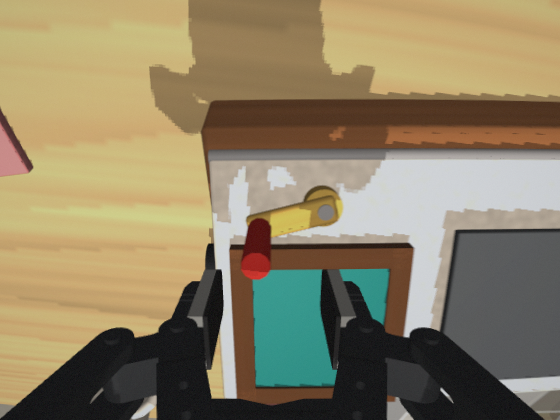

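Joint 6 is at its lower limit, so the full tilt can't be reached here. I'll lift, stand the tool nearly vertical, and grip the pin with the jaws level across. The pin's lean then lies in the pad plane.

Emit:
{"name": "move_arm", "arguments": {
  "targets": [
    [[-0.5, 0, 2], [0, 0, 0]],
    [[-1, -0.2, 4], [-0.01, 0.08, 0]],
    [[-1.1, -0.5, 4], [-0.02, 0.15, 0]],
    [[-1.1, -0.5, 4], [-0.03, 0.21, 0]],
    [[-1.1, -0.5, 4], [-0.03, 0.25, 0]],
    [[-1.1, -0.5, 4], [-0.03, 0.25, 0]],
    [[-1.1, -0.5, 4], [-0.03, 0.25, 0]],
    [[-1.1, -0.5, 4], [-0.03, 0.25, 0]]
  ]
}}

```text
t: 3.15
tcp_pos: [0.4681, 0.0466, 0.1611]
tool_rot: [0.707, -0.703, -0.079, 0.005]
ft_force: [-0.1, -0.6, 0.2]
opening: 0.501
```

```bash
python3 - <<'E'
from meas import *
s=bot.get_state(); R=R0().as_matrix(); print(s['tcp_pos'],s['q'].round(2),s['ft_force'],R.round(3))
P=s['tcp_pos']; print('shift cm',100*(np.array([.468,.0465,.108])+.011*R[:,1]-P))
E
```

```text
[0.46809015 0.04660811 0.1611411 ] [-0.71  0.53  0.82  2.12 -0.69  0.65  2.27] [-0.07620411 -0.60423508  0.18687812] [[ 0.987  0.104 -0.119]
 [ 0.118  0.012  0.993]
 [ 0.105 -0.994 -0.001]]
shift cm [ 1.05796157e-01  2.29615195e-03 -6.40802314e+00]
```

Emit:
{"name": "move_arm", "arguments": {
  "targets": [
    [[0, 0, -2.5], [0, 0, 0]],
    [[0.1, 0, -4.5], [0, 0, 0]],
    [[0.1, 0, -6.4], [0, 0, 0]],
    [[0.1, 0, -6.4], [0, 0, 0]],
    [[0.1, 0, -6.4], [0, 0, 0]]
  ]
}}

```text
t: 3.65
tcp_pos: [0.4687, 0.0462, 0.0973]
tool_rot: [0.707, -0.703, -0.078, 0.005]
ft_force: [-0.3, 0.0, 0.8]
opening: 0.503
```

```bash
python3 - <<'E'
from meas import *
s=bot.get_state(); c=snap('wrist','w3'); print(s['tcp_pos'],s['q'].round(2),s['ft_force'])
E
```

```text
[0.46870755 0.04617901 0.09734664] [-0.58  0.62  0.65  2.18 -0.86  0.49  2.42] [-0.29220862  0.04953253  0.84788437]
```

View pics/w3.png

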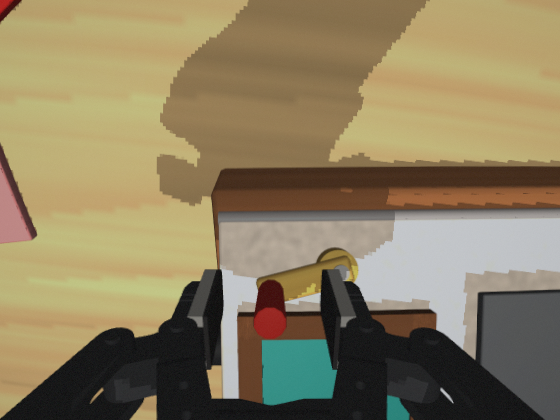

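Pin (270,310) is between the jaws. Closing on it.

Emit:
{"name": "move_arm", "arguments": {
  "targets": [
    [[0, 0, 0], [0, 0, 0]],
    [[0, 0, 0], [0, 0, 0]],
    [[0, 0, 0], [0, 0, 0]],
    [[0, 0, 0], [0, 0, 0]],
    [[0, 0, 0], [0, 0, 0]]
  ],
  "hand": -1,
  "newtons": 20
}}

```text
t: 4.2
tcp_pos: [0.4698, 0.0457, 0.0986]
tool_rot: [0.707, -0.703, -0.08, 0.003]
ft_force: [-0.5, -1.7, 5.8]
opening: 0.134
```

Emit:
{"name": "move_arm", "arguments": {
  "targets": [
    [[0.25, 0.1, 0.1], [0, 0, 0]],
    [[0.5, 0.2, 0.2], [0, 0, 0]],
    [[0.7, 0.4, 0.3], [0, 0, 0]],
    [[0.95, 0.6, 0.4], [0, 0, 0]],
    [[1.15, 0.8, 0.5], [0, 0, 0]],
    [[1.3, 1.0, 0.6], [0, 0, 0]],
    [[1.45, 1.25, 0.65], [0, 0, 0]],
    [[1.6, 1.5, 0.7], [0, 0, 0]],
    [[1.7, 1.75, 0.8], [0, 0, 0]],
    [[1.8, 2.0, 0.85], [0, 0, 0]]
  ]
}}

```text
t: 5.2
tcp_pos: [0.49, 0.0624, 0.108]
tool_rot: [-0.704, 0.705, 0.081, -0.001]
ft_force: [0.8, -7.0, 1.0]
opening: 0.132
```

Emit:
{"name": "move_arm", "arguments": {
  "targets": [
    [[0.05, 0.3, 0.05], [0, 0, 0]],
    [[0.1, 0.6, 0.1], [0, 0, 0]],
    [[0.15, 0.9, 0.1], [0, 0, 0]],
    [[0.15, 1.2, 0.1], [0, 0, 0]],
    [[0.15, 1.5, 0.1], [0, 0, 0]],
    [[0.1, 1.7, 0.1], [0, 0, 0]],
    [[0.1, 1.9, 0.1], [0, 0, 0]],
    [[0.1, 1.9, 0.1], [0, 0, 0]]
  ]
}}

```text
t: 6.0
tcp_pos: [0.496, 0.0794, 0.1112]
tool_rot: [-0.703, 0.707, 0.084, 0.003]
ft_force: [4.3, -5.6, 4.8]
opening: 0.131
```

```bash
python3 - <<'E'
from meas import *
s=bot.get_state(); c=snap('wrist','w4'); print(s['tcp_pos'],s['q'].round(2),s['ft_force'],s['opening'])
E
```

```text
[0.49600001 0.07935517 0.11122839] [-0.69  0.64  0.72  2.1  -0.81  0.55  2.29] [ 4.27013023 -5.62578376  4.76792334] 0.13052358701417688
```

View pics/w4.png

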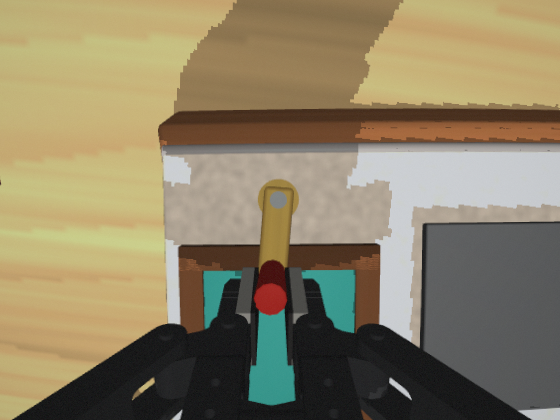

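Bar is nearly straight up the slope (pivot (278,200), pin (271,298)). I'll push further to the stop.

Emit:
{"name": "move_arm", "arguments": {
  "targets": [
    [[0, 0.3, 0], [0, 0, 0]],
    [[0, 0.6, 0], [0, 0, 0]],
    [[0, 0.8, 0], [0, 0, 0]],
    [[0, 0.8, 0], [0, 0, 0]],
    [[0, 0.8, 0], [0, 0, 0]]
  ]
}}

```text
t: 6.55
tcp_pos: [0.4964, 0.0829, 0.1116]
tool_rot: [-0.7, 0.709, 0.083, 0.005]
ft_force: [-1.5, -11.7, 0.2]
opening: 0.132
```

```bash
python3 - <<'E'
from meas import *
s=bot.get_state(); c=snap('wrist','w5'); print(s['tcp_pos'],s['q'].round(2),s['ft_force'],s['opening'])
E
```

```text
[0.49640322 0.08286296 0.11156492] [-0.71  0.64  0.73  2.1  -0.81  0.55  2.27] [ -1.51310981 -11.74559874   0.21168489] 0.13227775731050537
```

View pics/w5.png

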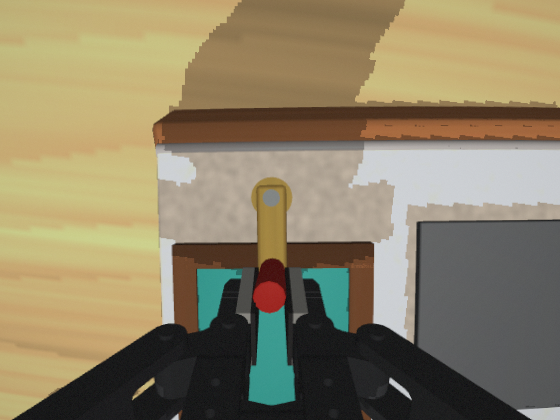

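Force of -11.7 N against the stop, and the bar is now vertical in the image (pivot and pin both at column 271), so it is locked. Releasing and backing off along the pin.

Emit:
{"name": "move_arm", "arguments": {
  "targets": [
    [[0, 0, 0], [0, 0, 0]],
    [[0, 0, 0], [0, 0, 0]],
    [[0, 0, 0], [0, 0, 0]],
    [[-0.8, 0, 2], [0, 0, 0]],
    [[-1.6, -0.2, 4], [0, 0, 0]],
    [[-2.4, -0.3, 7], [0, 0, 0]],
    [[-2.4, -1, 11], [0, 0, 0]],
    [[-2.4, -2, 14], [0, 0, 0]],
    [[-2.4, -2, 14], [0, 0, 0]]
  ],
  "hand": 0
}}

```text
t: 7.5
tcp_pos: [0.475, 0.0622, 0.2555]
tool_rot: [-0.701, 0.708, 0.086, 0.009]
ft_force: [0.5, 0.5, 0.5]
opening: 0.504
```

```bash
python3 - <<'E'
from meas import *
s=bot.get_state(); c=snap('wrist','w6');c=snap('top','t6'); P=s['tcp_pos']; print(P,s['q'].round(2),s['ft_force'],s['opening'])
yaw=-.206; tx=np.array([np.cos(yaw),np.sin(yaw),0]); ty=np.array([-tx[1],tx[0],0]); z=np.array([0,0,1.])
d=-z*np.cos(.17)-tx*np.sin(.17)
print([a.round(3) for a in turn(d,ty)], 100*(np.array([.4325,-.2865,.22])-P))
E
```

```text
[0.47504249 0.06216998 0.25552212] [-0.93  0.42  1.04  1.99 -0.5   0.84  2.05] [0.49068057 0.53427765 0.48371869] 0.5035898126412902
[array([ 0.032,  0.295, -0.317]), array([0.065, 0.022, 2.824])] [ -4.25424948 -34.86699759  -3.55221191]
```

View pics/w6.png

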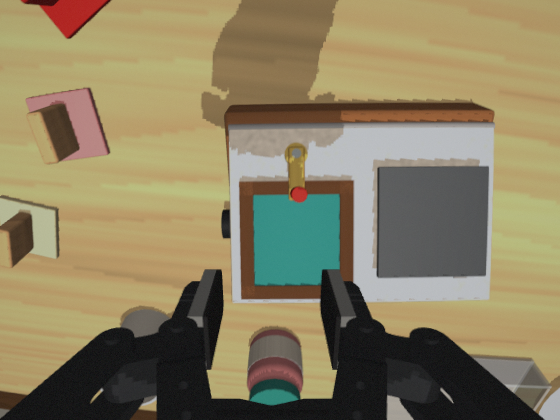

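The turnbutton lies straight across the frame's rim: pivot (296,152), pin (299,194), parallel to the frame sides. It is locked. Going to the teal sample next.

Emit:
{"name": "move_arm", "arguments": {
  "targets": [
    [[-0.5, -4, 0], [0, 0.04, -0.04]],
    [[-1, -8, 0], [0, 0.08, -0.08]],
    [[-1.5, -12, -1], [0.01, 0.12, -0.12]],
    [[-2, -16, -2], [0.01, 0.16, -0.16]],
    [[-2.5, -20, -3], [0.02, 0.2, -0.2]],
    [[-3, -24, -4], [0.02, 0.24, -0.25]]
  ]
}}

```text
t: 8.2
tcp_pos: [0.4418, -0.176, 0.2097]
tool_rot: [0.708, -0.701, 0.091, -0.007]
ft_force: [1.3, 0.4, 1.2]
opening: 0.497
```

```bash
python3 - <<'E'
from meas import *
s=bot.get_state(); P=s['tcp_pos']; print(P,s['q'].round(2))
yaw=-.206; tx=np.array([np.cos(yaw),np.sin(yaw),0]); ty=np.array([-tx[1],tx[0],0]); z=np.array([0,0,1.])
d=-z*np.cos(.17)-tx*np.sin(.17)
print([a.round(3) for a in turn(d,ty)], 100*(np.array([.4325,-.2865,.20])-P))
E
```

```text
[ 0.44179052 -0.1760492   0.20967943] [-0.29  0.61  0.98  1.88 -0.51  1.07  2.34]
[array([ 0.007,  0.051, -0.067]), array([ 0.436, -0.078,  3.043])] [ -0.92905155 -11.04507956  -0.96794303]
```

Emit:
{"name": "move_arm", "arguments": {
  "targets": [
    [[-0.3, -4, -0.3], [0, 0.03, -0.03]],
    [[-0.6, -8, -0.6], [0.01, 0.05, -0.07]],
    [[-0.9, -11, -1], [0.01, 0.05, -0.07]],
    [[-0.9, -11, -1], [0.01, 0.05, -0.07]],
    [[-0.9, -11, -1], [0.01, 0.05, -0.07]]
  ]
}}

```text
t: 8.7
tcp_pos: [0.4324, -0.2852, 0.1979]
tool_rot: [0.709, -0.692, 0.134, -0.013]
ft_force: [0.6, 0.8, -0.3]
opening: 0.499
```

```bash
python3 - <<'E'
from meas import *
s=bot.get_state(); c=snap('wrist','w7'); P=s['tcp_pos']; print(P,s['q'].round(2),R0().as_matrix().round(3))
C=cloud(c); I=c['img'].astype(int); R,G,B=I[...,0],I[...,1],I[...,2]
E
```

```text
[ 0.432383   -0.28518663  0.19791625] [-0.04  0.71  0.95  1.75 -0.51  1.15  2.44] [[ 0.964 -0.167  0.206]
 [-0.202  0.041  0.978]
 [-0.171 -0.985  0.006]]
```

View pics/w7.png

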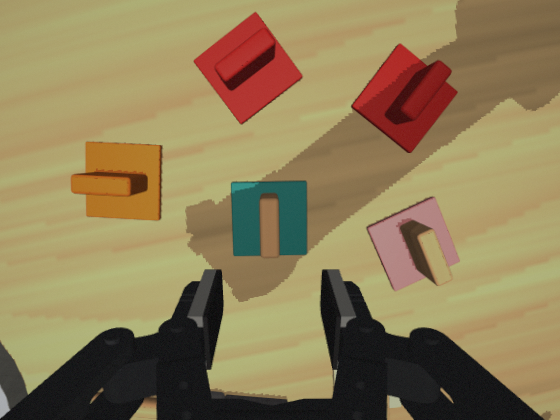

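Teal tile at (269,218) is square with the image and its grip runs vertically, so the jaws will close across the grip's width. Refining its centre.

```bash
python3 - <<'E'
from meas import *
c=load('w7'); I=c['img'].astype(int); R,G,B=I[...,0],I[...,1],I[...,2]; hsv=cv2.cvtColor(c['img'],cv2.COLOR_RGB2HSV)
m,ce,st=blob((hsv[...,0]>75)&(hsv[...,0]<100)&(hsv[...,1]>120)&(G>25),(255,218)); print(ce,st)
cnt=max(cv2.findContours(m.astype(np.uint8),0,2)[0],key=cv2.contourArea); hull=cv2.convexHull(cnt); ap=cv2.approxPolyDP(hull,6,True).reshape(-1,2); print(ap.tolist())
W=onz(c,ap,.008); print(W.round(4).tolist(),W.mean(0).round(4),np.linalg.norm(W-np.roll(W,1,0),axis=1).round(4))
for i in range(len(W)):
    e=W[i]-W[i-1]; print(np.degrees(np.arctan2(e[1],e[0])).round(1))
P=bot.get_state()['tcp_pos'];T=R0().as_matrix(); ctr=W.mean(0)
for h in (.09,.036): print(h,100*(np.array([ctr[0],ctr[1],h])+.011*T[:,1]-P))
E
```

```text
[268.70788443 216.04995103] [ 231  181   75   75 4084]
[[304, 181], [305, 253], [235, 255], [231, 184]]
[[0.4049, -0.2491, 0.008], [0.4716, -0.2615, 0.008], [0.4595, -0.3264, 0.008], [0.3935, -0.315, 0.008]] [ 0.4324 -0.288   0.008 ] [0.0668 0.0678 0.066  0.067 ]
80.2
-10.5
-100.5
170.2
0.09 [ -0.23714639  -0.32822144 -11.9002221 ]
0.036 [ -0.23714639  -0.32822144 -17.3002221 ]
```

Emit:
{"name": "move_arm", "arguments": {
  "targets": [
    [[-0.1, -0.2, -4], [0, 0, 0]],
    [[-0.2, -0.3, -8], [0, 0, 0]],
    [[-0.2, -0.3, -12], [0, 0, 0]],
    [[-0.2, -0.3, -15], [0, 0, 0]],
    [[-0.2, -0.3, -17.3], [0, 0, 0]],
    [[-0.2, -0.3, -17.3], [0, 0, 0]],
    [[-0.2, -0.3, -17.3], [0, 0, 0]]
  ]
}}

```text
t: 9.45
tcp_pos: [0.4315, -0.286, 0.0253]
tool_rot: [0.709, -0.692, 0.133, -0.012]
ft_force: [0.4, 0.9, -0.3]
opening: 0.496
```

Emit:
{"name": "move_arm", "arguments": {
  "targets": [
    [[0, 0, 0], [0, 0, 0]],
    [[0, 0, 0], [0, 0, 0]],
    [[0, 0, 0], [0, 0, 0]],
    [[0, 0, 0], [0, 0, 0]],
    [[0, 0, 0], [0, 0, 0]],
    [[0, 0, 0], [0, 0, 0]]
  ],
  "hand": -1,
  "newtons": 50
}}

```text
t: 10.05
tcp_pos: [0.4327, -0.2862, 0.0268]
tool_rot: [0.709, -0.692, 0.131, -0.013]
ft_force: [1.0, 1.3, 6.0]
opening: 0.182
```

```bash
python3 - <<'E'
from meas import *
s=bot.get_state(); c=snap('wrist','w8'); P=s['tcp_pos']; print(P,s['q'].round(2),s['ft_force'],s['opening'],R0().as_matrix().round(3)); np.savez('grasp.npz',P=P,R=R0().as_matrix())
E
```

```text
[ 0.43269098 -0.28622365  0.02684345] [ 0.07  0.92  0.76  1.87 -0.73  0.83  2.59] [0.95272136 1.33098864 5.98891183] 0.18175852709128792 [[ 0.965 -0.164  0.204]
 [-0.2    0.041  0.979]
 [-0.169 -0.986  0.007]]
```

View pics/w8.png

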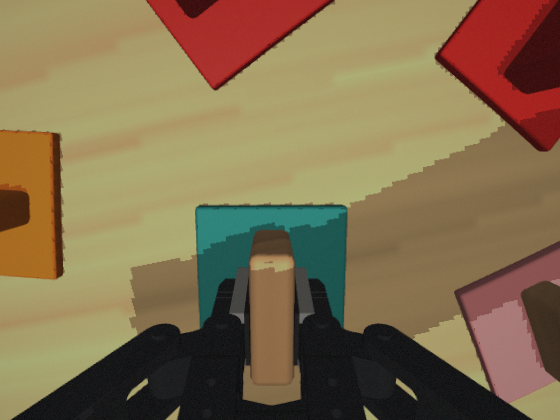

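Gripped: opening 15.5 mm matches the 16 mm grip bar, which is centred between the pads (272) on the tile (edges 197 and 346). Computing the pose over the plate.

```bash
cat >> meas.py <<'E'
n=np.array([-.3775,-.0485,.9246]);n/=np.linalg.norm(n)
bx=np.array([-n[0]*n[2],-n[1]*n[2],1-n[2]**2]);bx/=np.linalg.norm(bx); by=np.cross(n,bx)
F=np.array([.507,.202,.0995])
def tile_in_tool():
    g=np.load('grasp.npz'); R=g['R'];P=g['P']; j=R[:,2].copy(); j[2]=0; j/=np.linalg.norm(j); ty=j*np.sign(j[1]); tx=np.cross(ty,[0,0,1.])
    c=np.array([.4323,-.2872,0]); c=c-j*((c-P)@j)
    Rt=np.c_[tx,ty,[0,0,1.]]; return R.T@Rt, R.T@(c-P)
def place(h,dF=0,tilt=0):
    Rt,pt=tile_in_tool(); Rg=np.c_[bx,by,n]@Rt.T; Pg=F+dF+h*n-Rg@pt
    s=bot.get_state(); P=s['tcp_pos']; R=R0().as_matrix()
    return 100*(Pg-P),Ro.from_matrix(Rg@R.T).as_rotvec(),Pg,Rg
def tilenow():
    Rt,pt=tile_in_tool(); R=R0().as_matrix(); P=bot.get_state()['tcp_pos']; f=P+R@pt; A=R@Rt
    d=f-F; return np.array([d@bx,d@by,d@n])*1000, Ro.from_matrix(np.c_[bx,by,n].T@A).as_rotvec()
E
python3 - <<'E'
from meas import *
for h in (.10,.03,0): 
    a=place(h); print(a[0].round(2),a[1].round(3),a[2].round(3),a[3][:,1].round(3))
print(tile_in_tool())
E
```

```text
[ 2.66 48.21 19.  ] [-0.015 -0.392  0.329] [0.459 0.196 0.217] [ 0.216  0.035 -0.976]
[ 5.3  48.55 12.53] [-0.015 -0.392  0.329] [0.486 0.199 0.152] [ 0.216  0.035 -0.976]
[ 6.44 48.7   9.75] [-0.015 -0.392  0.329] [0.497 0.201 0.124] [ 0.216  0.035 -0.976]
(array([[ 9.85624059e-01,  1.14692525e-03, -1.68949400e-01],
       [-1.68953293e-01,  6.69082621e-03, -9.85601348e-01],
       [-1.71622159e-17,  9.99976958e-01,  6.78841608e-03]]), array([ 0.00435404,  0.026488  , -0.00018222]))
```

Emit:
{"name": "move_arm", "arguments": {
  "targets": [
    [[0, 0, 2], [0, 0, 0]],
    [[0, 0, 5], [0, 0, 0]],
    [[0, 0, 9], [0, 0, 0]],
    [[0, 0, 13], [0, 0, 0]],
    [[0, 1, 17], [0, 0, 0]],
    [[0, 3, 20], [0, 0, 0]],
    [[0, 6, 21], [0, 0, 0]],
    [[0, 10, 22], [0, 0, 0]]
  ]
}}

```text
t: 10.9
tcp_pos: [0.4322, -0.1868, 0.2482]
tool_rot: [0.709, -0.693, 0.132, -0.015]
ft_force: [0.3, 1.3, -1.6]
opening: 0.18
```

```bash
python3 - <<'E'
from meas import *
s=bot.get_state(); print(s['q'].round(2),s['ft_force'],s['opening'])
for h in (.10,0): 
    a=place(h); print(a[0].round(2),a[1].round(3),a[2].round(3),a[3][:,1].round(3))
E
```

```text
[-0.29  0.59  1.03  1.81 -0.46  1.21  2.27] [ 0.26618903  1.33759313 -1.58076006] 0.18000692947350286
[ 2.7  38.27 -3.14] [-0.015 -0.389  0.333] [0.459 0.196 0.217] [ 0.216  0.035 -0.976]
[  6.48  38.76 -12.39] [-0.015 -0.389  0.333] [0.497 0.201 0.124] [ 0.216  0.035 -0.976]
```

Lifted; the -1.6 N reading matches the sample's weight. Carrying it over the plate.

Emit:
{"name": "move_arm", "arguments": {
  "targets": [
    [[0.2, 4, 0], [0, -0.04, 0.04]],
    [[0.5, 8, 0], [0, -0.08, 0.08]],
    [[0.8, 12, 0], [0, -0.12, 0.12]],
    [[1.1, 16, 0], [-0.01, -0.16, 0.16]],
    [[1.4, 20, 0], [-0.01, -0.2, 0.2]],
    [[1.7, 24, 0], [-0.01, -0.24, 0.23]],
    [[2, 28, 0], [-0.01, -0.29, 0.26]],
    [[2.3, 32, -0.5], [-0.01, -0.34, 0.3]],
    [[2.5, 36, -1.5], [-0.015, -0.39, 0.333]],
    [[2.7, 38.3, -3], [-0.015, -0.39, 0.333]],
    [[2.7, 38.3, -3], [-0.015, -0.39, 0.333]]
  ]
}}

```text
t: 12.0
tcp_pos: [0.4565, 0.2005, 0.2159]
tool_rot: [0.709, -0.694, -0.124, -0.027]
ft_force: [-1.2, -0.7, -2.2]
opening: 0.177
```

```bash
python3 - <<'E'
from meas import *
s=bot.get_state(); print(s['tcp_pos'],s['q'].round(2),s['ft_force'],s['opening']); print(tilenow())
a=place(.03); print(a[0].round(2),a[1].round(3))
snap('wrist','w9');snap('top','t9');snap('scene','s9')
E
```

```text
[0.45648696 0.20045766 0.215928  ] [-1.18  0.48  0.98  2.06 -0.62  0.66  1.89] [-1.24232998 -0.66288531 -2.22129363] 0.1771964560996053
(array([-2.50417186,  4.99596666, 99.96693274]), array([0.00338376, 0.00474082, 0.00786452]))
[ 2.92 -0.12 -6.38] [ 0.    -0.005 -0.009]
```

View pics/w9.png

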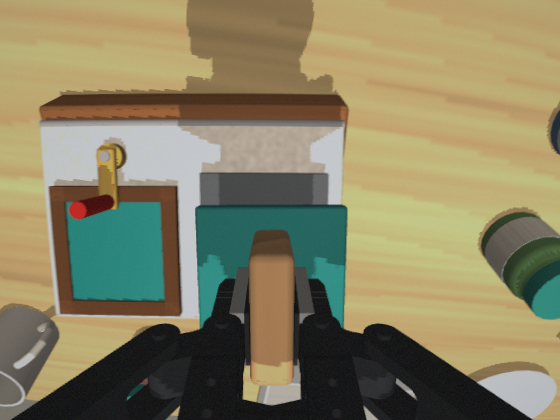

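View pics/s9.png

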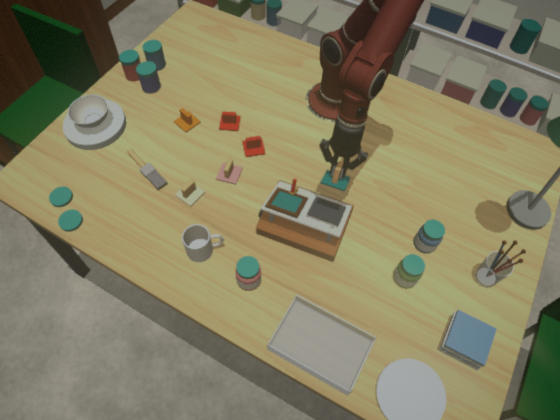

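No slip: the tile is in the same image place as at the grasp (edges 197 and 346, row 206). Using its visible near edge to check where it sits in the tool.

```bash
python3 - <<'E'
from meas import *
c=load('w9'); Rt,pt=tile_in_tool(); R=R0().as_matrix(); P=bot.get_state()['tcp_pos']; f=P+R@pt; A=R@Rt
I=c['img'].astype(int); hsv=cv2.cvtColor(c['img'],cv2.COLOR_RGB2HSV)
m=((hsv[...,0]>75)&(hsv[...,0]<100)&(hsv[...,1]>110)&(I[...,1]>25))
m,ce,st=blob(m,(220,260)); print(st)
q=f+.008*A[:,2]; o,d=ray(c,[(st[0],240),(346.5,240),(240,st[1]),(310,st[1])]); W=o+d*(((q-o)@A[:,2])/(d@A[:,2]))[:,None]
print(((W-f)@A*1000).round(1))
# measured depth check on top face of tile
C=cloud(c)[m]; print('tile top above face plane mm',np.median((C-f)@A[:,2])*1000)
E
```

```text
[ 196  205  151  124 9952]
[[-22.5 -29.9   8. ]
 [-22.8  39.    8. ]
 [-38.7  -9.7   8. ]
 [-38.9  21.8   8. ]]
tile top above face plane mm 6.420287130729365
```

Emit:
{"name": "move_arm", "arguments": {
  "targets": [
    [[0.8, -0.1, -1.6], [0, 0, 0]],
    [[1.6, -0.1, -3.2], [0, 0, -0.01]],
    [[2.3, -0.1, -4.8], [0, 0, -0.01]],
    [[2.9, -0.1, -6.3], [0, 0, -0.01]],
    [[2.9, -0.1, -6.3], [0, 0, -0.01]],
    [[2.9, -0.1, -6.3], [0, 0, -0.01]]
  ]
}}

```text
t: 12.75
tcp_pos: [0.4886, 0.1924, 0.1562]
tool_rot: [0.708, -0.695, -0.119, -0.037]
ft_force: [-0.8, 0.1, -0.9]
opening: 0.176
```

```bash
python3 - <<'E'
from meas import *
s=bot.get_state(); print(s['tcp_pos'],s['q'].round(2),s['ft_force'],s['opening']); print(tilenow())
snap('wrist','w10');snap('top','t10');snap('scene','s10')
a=cv2.imread('pics/t10.png')[180:260,205:300];b=cv2.imread('pics/s10.png')[150:260,250:365]
a=cv2.resize(a,(475,400),interpolation=2); b=cv2.resize(b,(418,400),interpolation=2)
cv2.imwrite('pics/c10.png',cv2.resize(np.hstack([a,b]),(790,354)))
E
```

```text
[0.48859205 0.1924386  0.15623685] [-1.    0.58  0.82  2.07 -0.78  0.55  2.03] [-0.75114226  0.11755889 -0.88158446] 0.17618301791464147
(array([ 3.43650861, -7.29503828, 33.03609869]), array([-0.00593882, -0.00128144, -0.01267013]))
```

View pics/w10.png

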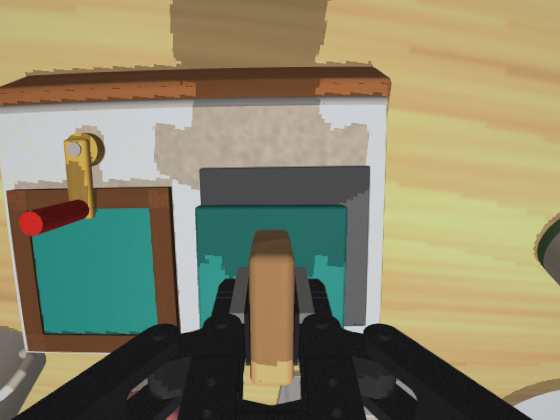

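View pics/c10.png

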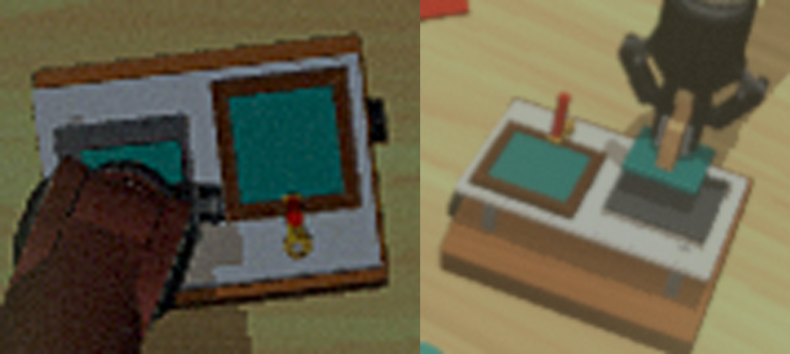

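The pose readings were taken while the arm was still settling. I'll re-measure at rest.

```bash
cat > chk.py <<'E'
from meas import *
import sys
def chk(name):
    c=snap('wrist',name); s=bot.get_state(); print(s['t'],s['tcp_pos'].round(4),s['q'].round(2),s['ft_force'].round(1),abs(s['joint_velocities']).max().round(3)); print('tilenow',tilenow())
    Rt,pt=tile_in_tool(); R=R0().as_matrix(); P=s['tcp_pos']; f=P+R@pt; A=R@Rt
    I=c['img'].astype(int); hsv=cv2.cvtColor(c['img'],cv2.COLOR_RGB2HSV)
    m,ce,st=blob(((hsv[...,0]>75)&(hsv[...,0]<100)&(hsv[...,1]>110)&(I[...,1]>25)),(220,260))
    q=f+.008*A[:,2]; o,d=ray(c,[(st[0],240),(st[0]+st[2],240),(240,st[1]),(310,st[1])]); W=o+d*(((q-o)@A[:,2])/(d@A[:,2]))[:,None]
    print('tile edges in own frame',((W-f)@A*1000).round(1).tolist())
    B=np.c_[bx,by,n]; print('tile edges in plate frame',((W-F)@B*1000).round(1).tolist())
    # plate visible: grey
    v=hsv[...,2]
    g=(hsv[...,1]<70)&(v>20)&(v<100); g,ce,sp=blob(g,(285,187)); print('plate px',sp)
    X=sp[0]+sp[2]; o,d=ray(c,[(sp[0],185),(X,185),(X,240),(X,300),(230,sp[1]),(330,sp[1])]); W=o+d*(((F-o)@n)/(d@n))[:,None]
    print('plate edges',((W-F)@B*1000).round(1).tolist())
chk(sys.argv[1])
E
python3 chk.py w11
```

```text
12.95 [0.4884 0.1938 0.1564] [-1.    0.58  0.82  2.07 -0.78  0.55  2.03] [-0.  -0.4 -1.4] 0.005
tilenow (array([ 3.52327282, -5.82977475, 33.22384229]), array([-0.00427118, -0.00202873, -0.01063792]))
tile edges in own frame [[-19.3, -36.2, 8.0], [-19.1, 33.5, 8.0], [-35.6, -15.7, 8.0], [-35.5, 16.1, 8.0]]
tile edges in plate frame [[-16.2, -41.8, 41.3], [-15.3, 27.9, 41.0], [-32.2, -21.1, 41.2], [-31.8, 10.7, 41.1]]
plate px [ 197  166  170   70 6288]
plate edges [[-38.2, -48.6, -0.0], [-37.0, 47.2, -0.0], [-5.2, 48.1, -0.0], [31.5, 49.4, -0.0], [-48.5, -29.7, -0.0], [-47.9, 26.1, 0.0]]
```

Readings agree at rest. The plate's edges land at ±48 mm about my F, so that is confirmed, and the tile is about 3 mm high and 7 mm to the -y side. I'll correct that and descend to about 6 mm.

```bash
python3 - <<'E'
from meas import *
print(100*(-.003*bx+.007*by-.027*n), .011*n, 'per cm down',-n)
E
```

```text
[ 0.65502609  0.78990923 -2.61093551] [-0.00415303 -0.00053357  0.0101719 ] per cm down [ 0.37754839  0.04850622 -0.92471853]
```

Emit:
{"name": "move_arm", "arguments": {
  "targets": [
    [[-0.1, 0.3, 0], [0, 0, 0.005]],
    [[-0.2, 0.7, -0.3], [0, 0, 0.01]],
    [[0, 0.7, -0.9], [0, 0, 0.01]],
    [[0.2, 0.7, -1.5], [0, 0, 0.01]],
    [[0.4, 0.8, -2], [0, 0, 0.01]],
    [[0.65, 0.8, -2.6], [0, 0, 0.01]],
    [[0.65, 0.8, -2.6], [0, 0, 0.01]],
    [[0.65, 0.8, -2.6], [0, 0, 0.01]],
    [[0.65, 0.8, -2.6], [0, 0, 0.01]]
  ]
}}

```text
t: 13.85
tcp_pos: [0.495, 0.2017, 0.1305]
tool_rot: [0.709, -0.694, -0.123, -0.033]
ft_force: [0.5, 0.2, -0.3]
opening: 0.181
```

```bash
python3 chk.py w12
```

```text
13.9 [0.495  0.2018 0.1306] [-0.95  0.62  0.75  2.08 -0.84  0.5   2.07] [ 0.3  0.1 -1.4] 0.003
tilenow (array([0.74020037, 1.26624703, 6.45976939]), array([-0.00051459, -0.00246619, -0.0015843 ]))
tile edges in own frame [[-19.5, -36.5, 8.0], [-19.4, 33.6, 8.0], [-35.8, -15.5, 8.0], [-35.7, 16.2, 8.0]]
tile edges in plate frame [[-18.9, -35.2, 14.4], [-18.6, 34.9, 14.4], [-35.1, -14.2, 14.4], [-35.0, 17.6, 14.4]]
plate px [ 173  174  195   96 7311]
plate edges [[-43.1, -48.1, 0.0], [-42.8, 47.6, 0.0], [-15.1, 48.7, 0.0], [16.9, 50.1, 0.0], [-48.3, -20.0, 0.0], [-48.2, 28.7, 0.0]]
```

View pics/w12.png

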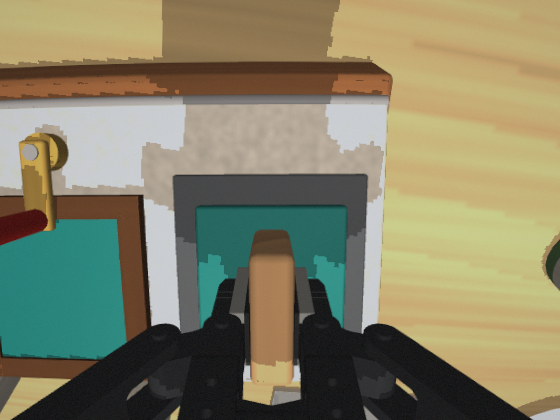

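The tile is centred and square within the plate (edges ±35 inside ±48 mm). Next I descend gently along the normal.

Emit:
{"name": "move_arm", "arguments": {
  "targets": [
    [[0.1, 0, -0.2], [0, 0, 0]],
    [[0.15, 0, -0.4], [0, 0, 0]],
    [[0.2, 0, -0.55], [0, 0, 0]],
    [[0.3, 0, -0.75], [0, 0, 0]],
    [[0.3, 0, -0.75], [0, 0, 0]],
    [[0.3, 0, -0.75], [0, 0, 0]]
  ]
}}

```text
t: 14.5
tcp_pos: [0.4978, 0.2019, 0.1231]
tool_rot: [0.709, -0.694, -0.123, -0.033]
ft_force: [-1.3, 1.0, 0.9]
opening: 0.181
```

```bash
python3 chk.py w13
```

```text
14.55 [0.4978 0.2019 0.1231] [-0.94  0.63  0.72  2.07 -0.86  0.48  2.09] [-1.6  0.6  1.4] 0.001
tilenow (array([ 0.40520335,  1.12282857, -1.49078013]), array([ 4.91666941e-05, -1.95120130e-03, -1.49232142e-03]))
tile edges in own frame [[-19.5, -36.5, 8.0], [-19.3, 33.7, 8.0], [-35.7, -15.4, 8.0], [-35.7, 16.3, 8.0]]
tile edges in plate frame [[-19.1, -35.3, 6.5], [-18.9, 34.9, 6.5], [-35.4, -14.3, 6.4], [-35.2, 17.5, 6.4]]
plate px [ 170  175  201  132 7888]
plate edges [[-44.0, -47.5, 0.0], [-43.8, 46.8, -0.0], [-17.2, 47.9, 0.0], [13.3, 49.3, 0.0], [-48.6, -19.2, 0.0], [-48.4, 27.4, 0.0]]
```

Contact: about 3.2 N along the normal implies roughly 1.5 mm of travel, which matches the height reading of -1.5 mm. 3.5 mm more to go.

Emit:
{"name": "move_arm", "arguments": {
  "targets": [
    [[0.04, 0, -0.1], [0, 0, 0]],
    [[0.08, 0, -0.2], [0, 0, 0]],
    [[0.13, 0, -0.33], [0, 0, 0]],
    [[0.13, 0, -0.33], [0, 0, 0]],
    [[0.13, 0, -0.33], [0, 0, 0]],
    [[0.13, 0, -0.33], [0, 0, 0]],
    [[0.13, 0, -0.33], [0, 0, 0]],
    [[0.13, 0, -0.33], [0, 0, 0]]
  ]
}}

```text
t: 15.35
tcp_pos: [0.4991, 0.2021, 0.1199]
tool_rot: [0.709, -0.694, -0.123, -0.033]
ft_force: [-2.3, 0.2, 3.7]
opening: 0.185
```

```bash
python3 chk.py w14; python3 - <<'E'
from meas import *
for i in range(3):
    snap('scene','s14'); s=bot.get_state(); print(s['ft_force'].round(2), ((s['ft_force']-[.3,.1,-1.4])@n).round(2),s['wrist_torque'].round(2))
a=load('s10');b=load('s14')
c=load('w14');C=cloud(c); hsv=cv2.cvtColor(c['img'],cv2.COLOR_RGB2HSV)
g=np.zeros((420,560),bool); g[181:200,185:355]=1
g&=(hsv[...,1]<70)&(hsv[...,2]<100); print('plate depth',np.median((C[g]-F)@n)*1000,g.sum())
for nm in('w12','w13'):
    c=load(nm);C=cloud(c);h=cv2.cvtColor(c['img'],cv2.COLOR_RGB2HSV); g=np.zeros((420,560),bool); g[181:200,185:355]=1; g&=(h[...,1]<70)&(h[...,2]<100);print(nm,np.median((C[g]-F)@n)*1000)
E
```

```text
15.4 [0.4991 0.2021 0.1199] [-0.93  0.64  0.71  2.07 -0.86  0.48  2.1 ] [-3.8  1.6  3.4] 0.002
tilenow (array([ 0.3767616 ,  1.09507451, -4.98414678]), array([ 0.00031827, -0.00199286, -0.00153733]))
tile edges in own frame [[-19.4, -36.4, 8.0], [-19.3, 33.7, 8.0], [-35.7, -15.4, 8.0], [-35.6, 16.3, 8.0]]
tile edges in plate frame [[-19.1, -35.3, 3.0], [-18.9, 34.9, 3.0], [-35.4, -14.3, 2.9], [-35.2, 17.5, 3.0]]
plate px [147  91 196   3 243]
plate edges [[-44.4, -57.2, 0.0], [-44.1, 32.9, 0.0], [-18.2, 33.6, 0.0], [11.7, 34.6, -0.0], [-85.9, -18.2, -0.0], [-85.9, 26.1, 0.0]]
[-3.01  0.59  3.57] 5.82 [0.15 0.66 0.05]
[-2.5   0.75  3.48] 5.54 [0.14 0.65 0.05]
[-2.97  2.04  3.75] 5.9 [0.14 0.66 0.04]
plate depth -5.108854499941097 3230
w12 -0.049373911428926526
w13 -1.6807793233452497
```

View pics/w14.png

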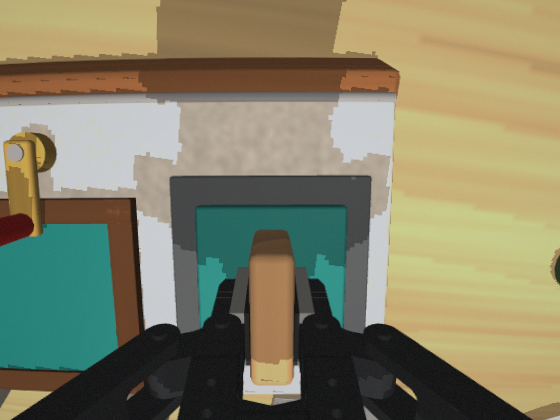

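View pics/s14.png

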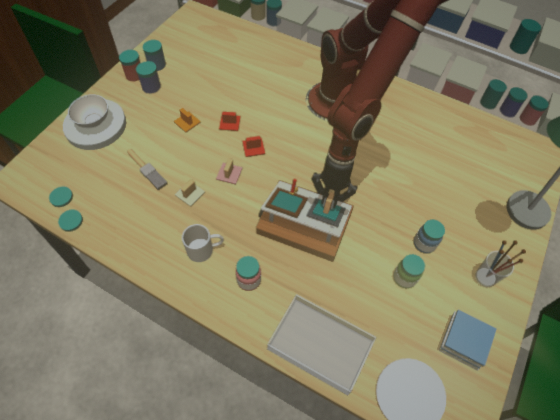

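```bash
python3 - <<'E'
from meas import *
B=F-.016*n; pv=np.array([.457,.0770,.1017])
for nm,guess in (('w6',(299,194)),('s14',(293,186))):
    c=load(nm); I=c['img'].astype(int); hsv=cv2.cvtColor(c['img'],cv2.COLOR_RGB2HSV)
    m,ce,st=blob((I[...,0]>1.8*I[...,1]+10)&((hsv[...,0]<8)|(hsv[...,0]>172))&(hsv[...,1]>140),guess); print(nm,ce,st)
    for a in (80,85,90): 
        t=np.radians(a); p=pv+.034*(np.sin(t)*bx-np.cos(t)*by); print(a,proj(c,[p+.019*n,p]).round(1).tolist())
E
```

```text
w6 [298.8071066  193.85786802] [291 187  17  15 197]
80 [[291.9, 194.4], [291.1, 193.9]]
85 [[295.9, 194.9], [294.9, 194.4]]
90 [[300.0, 195.0], [298.7, 194.5]]
s14 [293.27272727 185.40909091] [292 180   4  12  22]
80 [[292.7, 178.6], [291.5, 183.9]]
85 [[293.6, 179.0], [292.4, 184.2]]
90 [[294.5, 179.3], [293.3, 184.6]]
```

```bash
python3 -c "
from plant import bot
print(bot.close_job()); s=bot.get_state(); print(s['t'],s['ft_force'],s['opening'])"
```

```text
the job is handed in; nothing more can be done
None
the job is handed in; nothing more can be done
```

I handed the job in at about 15.5 s, with the turnbutton locked and the teal sample still gripped and pressing on the sprung plate.

- **Turnbutton:** I gripped the red pin and swung it until it hit its stop with about 12 N of push. After release, the wrist and scene images put it at about 89–90°, straight across the frame's rim. The arm could not reach the full board tilt at the pin, so I gripped it with the tool nearly vertical instead.
- **Teal sample:** I took it by its grip bar (measured 15.5 mm) and set it in the plate. It is within about 1 mm of centre and within 0.003 rad of square and parallel.
- **Press:** The plate sank 5.1 mm by camera depth and 5.0 mm by arm position. The force was about 5.5–5.9 N along the normal, which matches roughly half travel.
- **Everything else:** I did not touch the other samples, jars, mug or brush, and the last scene picture shows them in place.

Two early readings disagreed, showing sideways offsets of +5 mm and then −7 mm, because the arm was still settling. I re-measured at rest and corrected before descending, and the last force, position and depth checks agree.

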